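Flip a printing block face up onto the proofing bed

ROBOT

A 6-joint arm with a two-finger parallel gripper is mounted at the origin on a cart in front of the work surface, level with it; the furniture and walls round the work are solid. World frame = base frame: x ahead of the robot, y to its left, z up, the work surface at z = 0. Lengths are in m, angles in rad, forces in N, time in s.
With the tool pointing down it reaches from about 0.375 to 0.975 m from the base axis. Payload 3.8 kg.
Tool frame: the origin (TCP) lies at the very end of the fingers, on their centre line; the grasp point (between the pads) lies 19 mm behind it (bot.pinch_z is the distance from the TCP to the grasp point, in m); x points along the fingers, y is the direction in which the jaws open and shut, and the axes are right-handed (so a half turn about x gives the same grasp; the last joint's range is limited). The gripper opens to 85 mm and grips with 20 to 120 N. Pads are 22 mm wide; open, the fingers measure 114 mm over their backs; the gripper's body (76 mm by 85 mm) begins 54 mm behind the grasp point. The pads swing forward as they close: fully open they stand 13 mm farther back than shut.
Start: joints at [1.132, 0.264, 1.604, -0, 1.274, -0.037], TCP at [0.264, 0.621, 0.231] pointing down, gripper open.
Joint ranges: [-2.63, 2.63], [-0.94, 2.18], [0.31, 2.57], [-1.31, 4.45], [0, 2.66], [-2.55, 2.55]. Speed limits (rad/s): [2.57, 2.57, 3.14, 3.14, 3.14, 3.14].

INTERFACE

Orientations are given as a rotation vector (axis times angle).
In Python, from workcell import monitor, imaging, finish_job, bot gives the robot as it stands.
- The arm moves only by the tool jog_arm, never from a script. Its argument "rows" is a list of rows, each a list of 7 numbers: the shift along the tool's x, y, z in m, then the turn, a rotation vector about the tool's x, y, z in rad, then the opening in per cent of the stroke, from 0 (shut) to 100 (fully open). A call has 1 to 20 rows; each row is the pose to reach, as a shift and turn from the pose measured when the call began, along the tool's axes at that moment; what a row does not reach only later rows make up. A row lasts 1/10 s, in which the tool goes at most 50 mm and 8.59 degrees, less where a joint would pass 70% of its speed; a pose out of reach is approached as far as the arm can. A call with a gripper value outside its range is refused whole. The fingers move at their own pace and stop on an object; "force" is the grip in N (left out, the last holds). Time passes only in rows, so rows that repeat a pose let the fingers close. It gives the time, the measured TCP pose, the force and the opening at its end, in the units of the state.
- monitor.read_state(): the state, without advancing time (a new reading comes with each control period).
- imaging.read_camera(name): name is "scene" or "top" or "wrist"; returns the picture (384x512x3 uint8, blue, green, red); there is no depth.
- imaging.camera_params(name): a dict with "fx", "fy", "cx", "cy" (pixels), "T" (4x4, takes a point from camera to world coordinates); the wrist camera has in their place "T_tool_cam" (4x4, takes a point from camera to tool coordinates, whose origin is the TCP and whose axes are the tool frame's). Camera axes: x right, y down, z forward; pixel columns grow to the right and rows downward; lengths in m; the calibration is good to about 2 mm. A picture is of the moment at which its call begins: read the wrist's pose just before it. camera_params takes no time and is no camera call.
- finish_job(): hands the job in, once; it reports no verdict.
The state is a dict: "time": time; "q": joint angles; "joint_vel": joint speeds; "joint_torque": joint torques, N m; "tool_pos": TCP position; "tcp_rot": TCP orientation; "wrist_force": force on the tool from outside, world axes, zero at the start; "torque": the same for the moment, N m; "width": opening from 0.0 (shut) to 1.0 (fully open).
Only numpy, scipy, OpenCV 4.12 (cv2) and the standard library are available. Lean on these libraries where they do the work, as an engineer would, in place of code of your own. Each camera call takes 0.05 s, during which the arm holds its last target. There are 200 camera calls.

TASK

A small flat printing block lies face down on the table in front of the low steel proofing bed. With the fingertips only, push it against the bed's near edge until it tips up and flips over onto the bed with its metal printing face up, then push it back until its long side lies flush against the fence at the back of the bed. Do not pick it up or lift it clear of the table and bed, and leave the eraser, the tin and the crayon pack where they are.

Things in the scene. Friction and masses are not known exactly. Their poses are not given: they have to be found in the camera images.
- block: printing block, 84 (x) x 110 (y) x 14 mm, 0.18 kg: wooden board 10 mm thick with a grey metal relief plate (72 x 98 x 4 mm, set in 6 mm all round) on its printing face. Origin: middle of the printing face; z points from there to the wooden back. It starts face down (z up) on the table, the long side at +x facing the bed's edge, 20 to 45 mm off, within 0.12 rad of parallel
- block_center (a point): the middle of the block, half-way through its 14 mm
- block_near (a point): middle of the block's long side that is toward the robot at the start (its -x), half-way up the wood; after the flip this side is the far one. With the block pressed firmly (about 10 N) against the bed's edge, a fingertip on this side that is drawn upward takes it up by friction, the block turning about the foot of the edge
- block_far (a point): middle of the long side that is toward the bed at the start (its +x), half-way up the wood; it becomes the near side after the flip
- block_left (a point): middle of the block's short side at its +y, half-way up the wood
- block_right (a point): middle of the block's short side at its -y, half-way up the wood
- bed: proofing bed, steel plate 10 mm high fixed to the table, 240 mm wide (y). Origin: middle of its near edge at table level; x points level to the fence, z up. The near edge is an upright face 10 mm high. The flat top runs from x = 0 to 120 mm, where the near face of a dark steel fence stands 14 mm above the top, over the whole width
- eraser: bystander: eraser 21 x 42 x 12 mm on the table on the right of the block; origin under its centre
- crayon_tin: bystander: small flat tin 49 x 72 x 18 mm on the table right of the bed; origin under its centre
- crayon_pack: bystander: white card pack 44 x 53 x 19 mm on the table left of the block; origin under its centre

How it is judged:
By the outcome, as a careful person would: the job done as asked, in the order asked, and still so for the second after the job is handed in, with the robot touching nothing.
It also fails if it takes over 58 s, if anything falls off the work surface, if the arm or the gripper's body presses on something with over 40 N, if the wrist force passes 120 N, or if a joint passes its speed limit or range.

## Working session

There is one attempt and no reset: what is moved stays moved. The work goes in short steps, Python scripts to look and compute and a tool call to move; the robot and the scene stay as the last step left them, time stands still between calls to the robot, and variables do not carry over. Pictures are saved under pics/ and viewed, about 8 in all and at most 12, crops included, and the job is handed in when it is done.

Besides the shell and the picture viewer there is one more tool, called after "Call:" as name(argument=value, ...), one argument or row to a line, values as JSON. jog_arm: Moves the arm, as the interface text tells. Its arguments: {"type":"object","properties":{"rows":{"type":"array","items":{"type":"array","items":{"type":"number"}}},"force":{"type":"number"}},"required":["rows"]}

```bash
mkdir -p pics; ls
python3 - <<'E'
from workcell import monitor, imaging
import cv2,numpy as np
s=monitor.read_state();print({k:np.round(v,3).tolist() for k,v in s.items()})
for n in("top","scene"):
    p=imaging.camera_params(n);print(n,p)
    cv2.imwrite(f"pics/{n}0.png",imaging.read_camera(n))
print(imaging.camera_params("wrist"))
E
```

```text
pics
{'time': 0.0, 'q': [1.132, 0.265, 1.605, -0.0, 1.274, -0.037], 'joint_vel': [-0.001, 0.0, 0.001, 0.002, 0.0, 0.0], 'joint_torque': [0.0, -51.509, -36.733, 0.0, 0.013, 0.0], 'tool_pos': [0.264, 0.621, 0.23], 'tcp_rot': [0.313, 1.548, -0.317], 'wrist_force': [-0.475, -0.203, 0.468], 'torque': [-0.03, 0.026, 0.038], 'width': 0.998}
top {'fx': 432.7014748601495, 'fy': 432.7014748601495, 'cx': 250.0218550802048, 'cy': 195.1157001009077, 'T': array([[ 0.00369079, -0.99320316,  0.11633515,  0.46347135],
       [-0.9999809 , -0.003089  ,  0.00535278, -0.04762062],
       [-0.00495704, -0.11635269, -0.99319559,  0.9294413 ],
       [ 0.        ,  0.        ,  0.        ,  1.        ]])}
scene {'fx': 397.85855707097716, 'fy': 397.85855707097716, 'cx': 253.99283039971965, 'cy': 193.48606374947494, 'T': array([[ 0.74820386, -0.39598439,  0.53234138,  0.11903243],
       [-0.66339029, -0.45885582,  0.59107077, -0.54520753],
       [ 0.01021314, -0.79539154, -0.6060099 ,  0.56630274],
       [ 0.        ,  0.        ,  0.        ,  1.        ]])}
{'fx': 276.06907141299547, 'fy': 276.06907141299547, 'cx': 262.5169472716155, 'cy': 195.10418869643033, 'T_tool_cam': array([[-2.37993682e-04, -2.87134410e-01,  9.57890272e-01,
        -1.42504716e-01],
       [ 9.99999947e-01, -2.80262579e-04,  1.64445390e-04,
        -2.49013061e-04],
       [ 2.21242869e-04,  9.57890261e-01,  2.87134461e-01,
        -7.38810445e-02],
       [ 0.00000000e+00,  0.00000000e+00,  0.00000000e+00,
         1.00000000e+00]])}
```

View pics/top0.png

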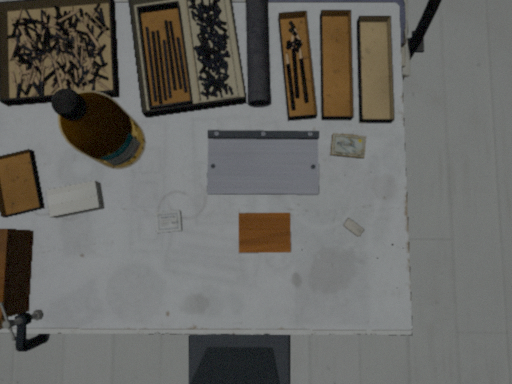

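View pics/scene0.png

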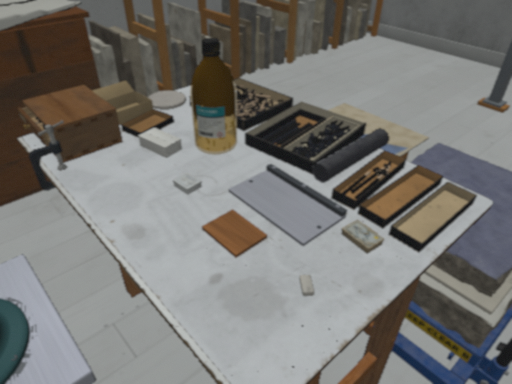

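The top view shows the block at about (239-291, 213-253) and the bed at (207-319, 131-194), with the fence along its top. The pack is at (170,221), the eraser at (354,227) and the tin at (348,145). I'll enlarge this to get the corners.

```bash
python3 - <<'E'
import cv2
im=cv2.imread("pics/top0.png")[120:270,195:330]
cv2.imwrite("pics/crop0.png",cv2.resize(im,None,fx=4,fy=4,interpolation=cv2.INTER_CUBIC))
E
cat > h.py <<'E'
import numpy as np
from workcell import imaging
from scipy.spatial.transform import Rotation as R
def pix(name,u,v,z,T=None):
    p=imaging.camera_params(name)
    T=p["T"] if T is None else T
    d=T[:3,:3]@np.array([(u-p["cx"])/p["fx"],(v-p["cy"])/p["fy"],1])
    return T[:3,3]+d*(z-T[2,3])/d[2]
def toolT(s):
    T=np.eye(4);T[:3,:3]=R.from_rotvec(s["tcp_rot"]).as_matrix();T[:3,3]=s["tool_pos"];return T
E
```

```text
(no output)
```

View pics/crop0.png

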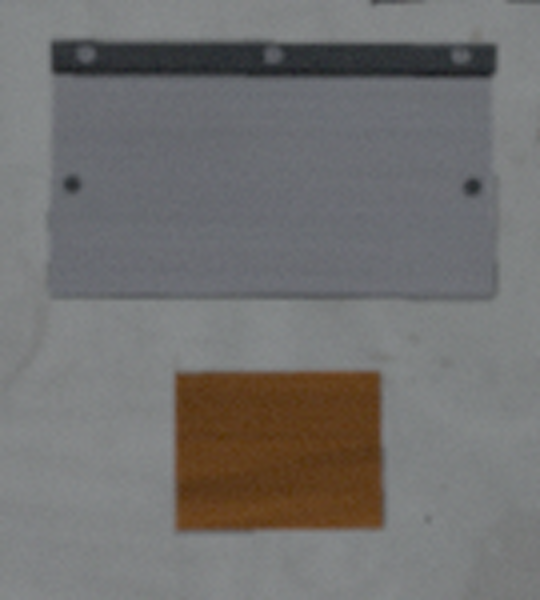

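Run:
```python
from h import *
f=lambda c,z:np.round(pix("top",c[0]/4+195-.375,c[1]/4+120-.375,z)[:2],4)
for n,c,z in [("TL",(177,373),.014),("TR",(381,372),.014),("BR",(383,528),.014),("BL",(177,529),.014),("bedL",(49,298),.01),("bedR",(497,296),.01),("fenL",(52,74),.024),("fenR",(496,74),.024)]: print(n,f(c,z))
for n,u,v in [("pack",170,221),("eraser",354,227),("tin",348,145)]: print(n,np.round(pix("top",u,v,.015)[:2],3))
```

```text
TL [ 0.5327 -0.0192]
TR [ 0.5336 -0.1273]
BR [ 0.4516 -0.1278]
BL [ 0.4507 -0.0197]
bedL [0.573  0.0497]
bedR [ 0.5748 -0.1899]
fenL [0.6921 0.0485]
fenR [ 0.6927 -0.189 ]
pack [0.515 0.126]
eraser [ 0.504 -0.262]
tin [ 0.68  -0.253]
```

```bash
cat >> h.py <<'E'
from workcell import monitor
def row(pos,tilt,s=None):
    """tool-frame shift and turn to a world pos; tilt rad from straight down, fingers forward (+x), jaws along world y"""
    s=s or monitor.read_state(); T=toolT(s); A=T[:3,:3]
    x=np.array([np.sin(tilt),0,-np.cos(tilt)])
    y=np.array([0,1,0.]) if A[1,1]>0 else np.array([0,-1,0.])
    B=np.c_[x,y,np.cross(x,y)]
    return np.round(np.r_[A.T@(np.array(pos)-T[:3,3]),R.from_matrix(A.T@B).as_rotvec()],4).tolist()
E
python3 - <<'E'
from h import *
s=monitor.read_state();print(np.round(toolT(s),3))
print(row([.42,-.073,.2],0)); print(row([.42,-.073,.2],.6))
E
```

```text
[[-0.001  0.391  0.92   0.264]
 [-0.002  0.92  -0.391  0.621]
 [-1.    -0.002 -0.     0.23 ]
 [ 0.     0.     0.     1.   ]]
[0.0312, -0.5772, 0.4151, -0.4018, -0.0005, 0.002]
[0.0312, -0.5772, 0.4151, -0.389, -0.5923, 0.1225]
```

Call:
jog_arm(
  rows=[
    [0.031,-0.577,0.415,-0.389,-0.592,0.1225,50],
    [0.031,-0.577,0.415,-0.389,-0.592,0.1225,50],
    [0.031,-0.577,0.415,-0.389,-0.592,0.1225,50],
    [0.031,-0.577,0.415,-0.389,-0.592,0.1225,50],
    [0.031,-0.577,0.415,-0.389,-0.592,0.1225,50],
    [0.031,-0.577,0.415,-0.389,-0.592,0.1225,50],
    [0.031,-0.577,0.415,-0.389,-0.592,0.1225,50],
    [0.031,-0.577,0.415,-0.389,-0.592,0.1225,50],
    [0.031,-0.577,0.415,-0.389,-0.592,0.1225,50],
    [0.031,-0.577,0.415,-0.389,-0.592,0.1225,50],
    [0.031,-0.577,0.415,-0.389,-0.592,0.1225,50],
    [0.031,-0.577,0.415,-0.389,-0.592,0.1225,50],
    [0.031,-0.577,0.415,-0.389,-0.592,0.1225,50],
    [0.031,-0.577,0.415,-0.389,-0.592,0.1225,50],
    [0.031,-0.577,0.415,-0.389,-0.592,0.1225,50],
    [0.031,-0.577,0.415,-0.389,-0.592,0.1225,50],
    [0.031,-0.577,0.415,-0.389,-0.592,0.1225,50],
  ],
)

```text
time: 1.8
tool_pos: [0.42, -0.0766, 0.2004]
tcp_rot: [0.002, 0.97, -0.006]
wrist_force: [0.0, 0.1, -0.5]
width: 0.501
```

Run:
```python
from h import *
s=monitor.read_state();print(np.round(s['q'],3),s['time'],np.round(s['wrist_force'],2));print(np.round(toolT(s),3))
print(row([.42,-.073,.06],.6));print(row([.42,-.073,.02],.7))
```

```text
[-0.431 -0.634  2.52   0.356  0.729 -2.199] 1.8 [ 0.04  0.13 -0.48]
[[ 0.565  0.006  0.825  0.42 ]
 [-0.004  1.    -0.005 -0.077]
 [-0.825 -0.001  0.565  0.2  ]
 [ 0.     0.     0.     1.   ]]
[0.1158, 0.0036, -0.0793, -0.0047, 0.0006, 0.0038]
[0.1488, 0.0037, -0.1019, -0.0045, -0.0994, 0.0041]
```

Run:
```python
from h import *
print(row([.42,-.073,.12],0));print(row([.42,-.073,.02],0))
```

```text
[0.0663, 0.0036, -0.0454, -0.0057, 0.6006, 0.0023]
[0.1488, 0.0037, -0.1019, -0.0057, 0.6006, 0.0023]
```

Call:
jog_arm(
  rows=[
    [0.066,0.0036,-0.0454,-0.0057,0.15,0.0023,50],
    [0.066,0.0036,-0.0454,-0.0057,0.3,0.0023,50],
    [0.066,0.0036,-0.0454,-0.0057,0.45,0.0023,50],
    [0.066,0.0036,-0.0454,-0.0057,0.6,0.0023,50],
    [0.066,0.0036,-0.0454,-0.0057,0.6,0.0023,50],
    [0.1,0.0036,-0.07,-0.0057,0.6,0.0023,50],
    [0.1488,0.0036,-0.1019,-0.0057,0.6,0.0023,50],
    [0.1488,0.0036,-0.1019,-0.0057,0.6,0.0023,50],
    [0.1488,0.0036,-0.1019,-0.0057,0.6,0.0023,50],
    [0.1488,0.0036,-0.1019,-0.0057,0.6,0.0023,50],
  ],
)

```text
time: 2.8
tool_pos: [0.421, -0.0734, 0.0218]
tcp_rot: [-0.0, 1.567, -0.001]
wrist_force: [0.7, 0.1, 0.1]
width: 0.496
```

Run:
```python
from h import *
import cv2
s=monitor.read_state();print(np.round(s['q'],3),s['time'],np.round(s['wrist_force'],2));print(np.round(toolT(s),3))
cv2.imwrite("pics/w1.png",imaging.read_camera("wrist"))
```

```text
[-0.231  0.036  2.302  0.     0.8   -1.802] 2.8 [0.69 0.11 0.07]
[[ 0.004  0.     1.     0.421]
 [-0.001  1.    -0.    -0.073]
 [-1.    -0.001  0.004  0.022]
 [ 0.     0.     0.     1.   ]]
```

View pics/w1.png

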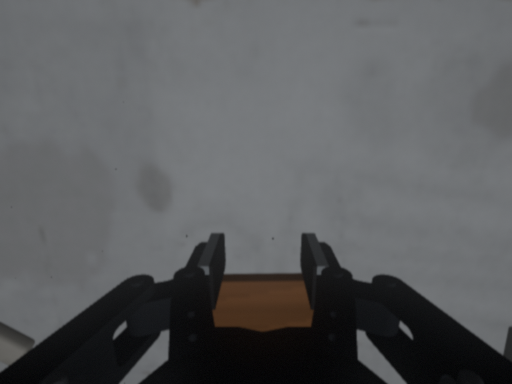

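The wrist view shows both fingers centred on the block's near edge, at about row 275 and columns 222-302. Next I'll lower the fingers and push forward.

Call:
jog_arm(
  rows=[
    [0.01,0,0,0,0,0,50],
    [0.016,0,0,0,0,0,50],
    [0.018,0,0,0,0,0,50],
    [0.019,0,0,0,0,0,50],
    [0.02,0,0,0,0,0,50],
    [0.02,0,0,0,0,0,50],
  ],
)

```text
time: 3.45
tool_pos: [0.4219, -0.0736, 0.0023]
tcp_rot: [-0.001, 1.566, -0.001]
wrist_force: [-0.4, 0.8, -0.6]
width: 0.503
```

Call:
jog_arm(
  rows=[
    [0.001,0,0,0,0,0,50],
    [0.002,0,0,0,0,0,50],
    [0.003,0,0,0,0,0,50],
    [0.003,0,0,0,0,0,50],
  ],
)

```text
time: 3.85
tool_pos: [0.4218, -0.0735, -0.0008]
tcp_rot: [-0.001, 1.566, -0.001]
wrist_force: [-0.2, -0.9, 0.1]
width: 0.502
```

Call:
jog_arm(
  rows=[
    [0.001,0,0,0,0,0,50],
    [0.002,0,0,0,0,0,50],
    [0.002,0,0,0,0,0,50],
  ],
)

```text
time: 4.15
tool_pos: [0.4219, -0.0736, -0.0019]
tcp_rot: [-0.0, 1.567, -0.001]
wrist_force: [-3.8, 0.4, 11.2]
width: 0.5
```

Call:
jog_arm(
  rows=[
    [-0.003,0,0,0,0,0,50],
    [-0.003,0,0.01,0,0,0,50],
    [-0.003,0,0.018,0,0,0,50],
    [-0.003,0,0.024,0,0,0,50],
    [-0.003,0,0.03,0,0,0,50],
    [-0.003,0,0.036,0,0,0,50],
    [-0.003,0,0.041,0,0,0,50],
    [-0.003,0,0.045,0,0,0,50],
    [-0.003,0,0.049,0,0,0,50],
    [-0.003,0,0.052,0,0,0,50],
    [-0.003,0,0.052,0,0,0,50],
  ],
)

```text
time: 5.25
tool_pos: [0.4746, -0.0737, 0.0015]
tcp_rot: [-0.001, 1.566, -0.001]
wrist_force: [0.2, -0.8, 0.0]
width: 0.501
```

Call:
jog_arm(
  rows=[
    [0,0,0.002,0,0,0,50],
    [0,0,0.004,0,0,0,50],
    [0,0,0.006,0,0,0,50],
    [0,0,0.007,0,0,0,50],
    [0,0,0.007,0,0,0,50],
  ],
)

```text
time: 5.75
tool_pos: [0.4784, -0.0734, 0.0008]
tcp_rot: [-0.0, 1.572, -0.0]
wrist_force: [-8.4, -0.0, 6.2]
width: 0.498
```

Run:
```python
from h import *
import cv2
a=imaging.read_camera("top")[150:260,215:315];b=imaging.read_camera("scene")[150:270,180:330]
r=lambda i,w:cv2.resize(i,(w,360),interpolation=cv2.INTER_CUBIC)
cv2.imwrite("pics/c2.png",np.hstack([r(a,327),r(b,450)]))
```

```text
(no output)
```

View pics/c2.png

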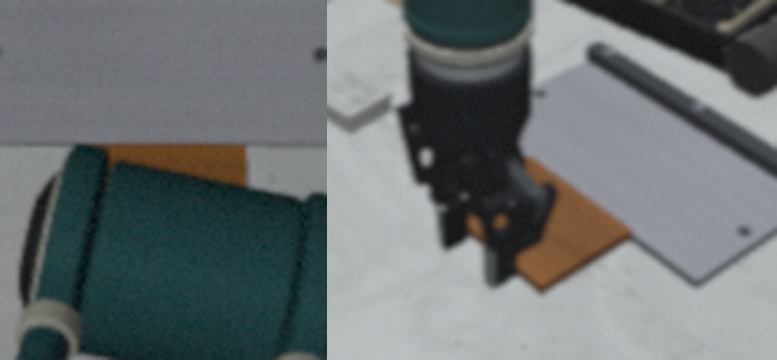

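The block sits flush against the bed edge, with its top edge at row 145 of the left crop, and about 8 N on it. Next I'll press harder and draw it upward.

Call:
jog_arm(
  rows=[
    [0,0,0.005,0,0,0,50],
    [0,0,0.005,0,0,0,50],
    [-0.002,0,0.005,0,0,0,50],
    [-0.004,0,0.0052,0,0,0,50],
    [-0.006,0,0.0055,0,0,0,50],
    [-0.008,0,0.006,0,0,0,50],
    [-0.01,0,0.006,0,0,0,50],
    [-0.012,0,0.006,0,0,0,50],
    [-0.012,0,0.006,0,0,0,50],
  ],
)

```text
time: 6.75
tool_pos: [0.4788, -0.073, 0.0108]
tcp_rot: [0.001, 1.583, 0.001]
wrist_force: [-9.5, -2.7, -0.6]
width: 0.503
```

Run:
```python
from h import *
import cv2
s=monitor.read_state();print(np.round(toolT(s),4))
b=imaging.read_camera("scene")[180:270,200:320]
cv2.imwrite("pics/c3.png",cv2.resize(b,None,fx=4,fy=4,interpolation=cv2.INTER_CUBIC))
```

```text
[[-1.240e-02  1.000e-04  9.999e-01  4.788e-01]
 [ 8.000e-04  1.000e+00 -1.000e-04 -7.300e-02]
 [-9.999e-01  8.000e-04 -1.240e-02  1.080e-02]
 [ 0.000e+00  0.000e+00  0.000e+00  1.000e+00]]
```

View pics/c3.png

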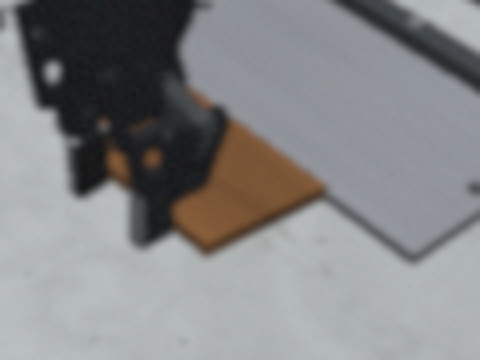

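The block's near corner in the scene rose from about (252,247) to (252,243) while its far corner stayed put, so the block is tipping. Continuing along the arc.

Call:
jog_arm(
  rows=[
    [-0.005,0,0.006,0,-0.012,0,50],
    [-0.008,0,0.0064,0,-0.02,0,50],
    [-0.0108,0,0.007,0,-0.03,0,50],
    [-0.0135,0,0.0077,0,-0.04,0,50],
    [-0.0163,0,0.0085,0,-0.06,0,50],
    [-0.019,0,0.0095,0,-0.08,0,50],
    [-0.0218,0,0.0105,0,-0.1,0,50],
    [-0.0246,0,0.0116,0,-0.12,0,50],
    [-0.0246,0,0.0116,0,-0.12,0,50],
  ],
)

```text
time: 7.7
tool_pos: [0.4846, -0.0729, 0.0329]
tcp_rot: [0.001, 1.474, 0.001]
wrist_force: [-11.9, -3.1, 3.2]
width: 0.5
```

Run:
```python
from h import *
import cv2
s=monitor.read_state();print(np.round(toolT(s),4))
b=imaging.read_camera("scene")[165:265,200:320]
cv2.imwrite("pics/c4.png",cv2.resize(b,None,fx=4,fy=4,interpolation=cv2.INTER_CUBIC))
```

```text
[[ 9.650e-02 -3.000e-04  9.953e-01  4.846e-01]
 [ 1.600e-03  1.000e+00  1.000e-04 -7.290e-02]
 [-9.953e-01  1.600e-03  9.650e-02  3.290e-02]
 [ 0.000e+00  0.000e+00  0.000e+00  1.000e+00]]
```

View pics/c4.png

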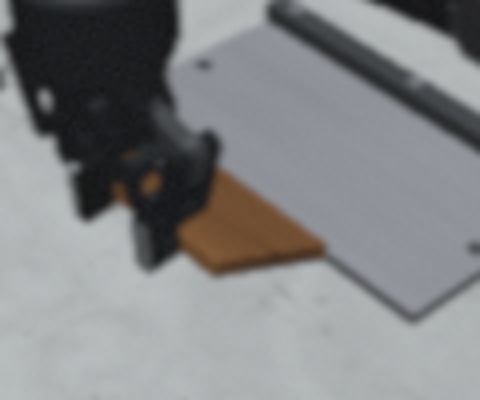

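Call:
jog_arm(
  rows=[
    [-0.003,0,0.0075,0,-0.02,0,50],
    [-0.0056,0,0.009,0,-0.04,0,50],
    [-0.0104,0,0.0119,0,-0.07,0,50],
    [-0.0151,0,0.0154,0,-0.1,0,50],
    [-0.0194,0,0.0192,0,-0.13,0,50],
    [-0.0236,0,0.0231,0,-0.16,0,50],
    [-0.0236,0,0.0231,0,-0.16,0,50],
  ],
)

```text
time: 8.45
tool_pos: [0.5017, -0.0729, 0.0579]
tcp_rot: [0.001, 1.32, 0.002]
wrist_force: [-14.3, -1.8, 11.5]
width: 0.504
```

Run:
```python
from h import *
import cv2
s=monitor.read_state();print(np.round(toolT(s),4))
b=imaging.read_camera("scene")[145:245,200:320]
cv2.imwrite("pics/c5.png",cv2.resize(b,None,fx=4,fy=4,interpolation=cv2.INTER_CUBIC))
```

```text
[[ 2.477e-01 -7.000e-04  9.688e-01  5.017e-01]
 [ 2.000e-03  1.000e+00  2.000e-04 -7.290e-02]
 [-9.688e-01  1.900e-03  2.477e-01  5.790e-02]
 [ 0.000e+00  0.000e+00  0.000e+00  1.000e+00]]
```

View pics/c5.png

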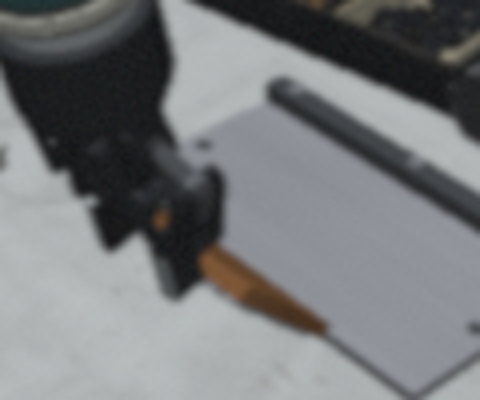

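The wrist force (-14, +11.5) points along the block, so the fingertips are pressing radially at about 43°. Continuing along the arc.

Call:
jog_arm(
  rows=[
    [-0.001,0,0.006,0,0,0,50],
    [-0.0023,0,0.0088,0,0,0,50],
    [-0.0039,0,0.0122,0,0,0,50],
    [-0.0054,0,0.0155,0,0,0,50],
    [-0.0067,0,0.019,0,0,0,50],
    [-0.0079,0,0.0225,0,0,0,50],
    [-0.0079,0,0.0225,0,0,0,50],
  ],
)

```text
time: 9.2
tool_pos: [0.5226, -0.0731, 0.0717]
tcp_rot: [0.001, 1.32, 0.002]
wrist_force: [-0.6, -0.9, 0.4]
width: 0.502
```

Run:
```python
from h import *
import cv2
s=monitor.read_state();print(np.round(toolT(s),4))
b=imaging.read_camera("scene")[135:245,200:320]
cv2.imwrite("pics/c6.png",cv2.resize(b,None,fx=4,fy=4,interpolation=cv2.INTER_CUBIC))
```

```text
[[ 2.486e-01 -8.000e-04  9.686e-01  5.226e-01]
 [ 1.800e-03  1.000e+00  4.000e-04 -7.310e-02]
 [-9.686e-01  1.600e-03  2.486e-01  7.170e-02]
 [ 0.000e+00  0.000e+00  0.000e+00  1.000e+00]]
```

View pics/c6.png

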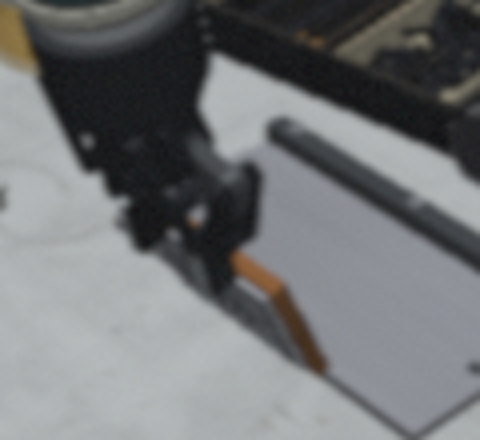

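The block stands at about 60° with the metal face toward the robot. The fingertips sit against that face, below its top edge. Next I'll push forward to tip it over.

Call:
jog_arm(
  rows=[
    [-0.0007,0,0.0053,0,0,0,50],
    [-0.0014,0,0.0107,0,0,0,50],
    [-0.0016,0,0.016,0,0,0,50],
    [-0.0018,0,0.0211,0,0,0,50],
    [-0.0016,0,0.026,0,0,0,50],
    [-0.0013,0,0.0313,0,0,0,50],
    [-0.0013,0,0.0313,0,0,0,50],
  ],
)

```text
time: 9.95
tool_pos: [0.5528, -0.0729, 0.0802]
tcp_rot: [0.001, 1.32, 0.002]
wrist_force: [0.2, -0.4, 0.4]
width: 0.502
```

Run:
```python
from h import *
import cv2
s=monitor.read_state();print(np.round(s['tool_pos'],4),s['wrist_force'])
b=imaging.read_camera("scene")[125:245,200:330]
cv2.imwrite("pics/c7.png",cv2.resize(b,None,fx=4,fy=4,interpolation=cv2.INTER_CUBIC))
```

```text
[ 0.5528 -0.0729  0.0802] [ 0.24387055 -0.4059764   0.44037445]
```

View pics/c7.png

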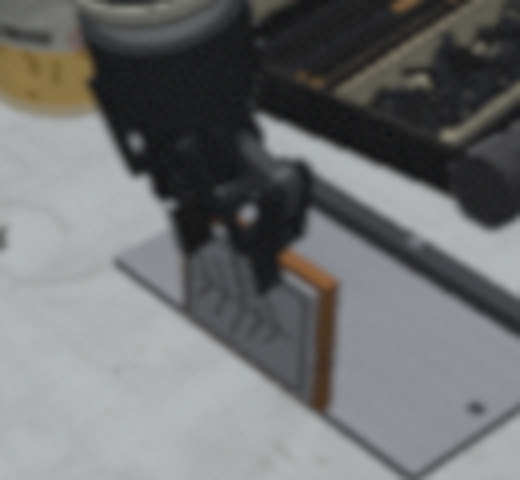

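The block is now nearly upright on the edge, with the fingers on the upper part of the metal face. A little more push will topple it.

Call:
jog_arm(
  rows=[
    [0.001,0,0.005,0,0,0,50],
    [0.0025,0,0.01,0,0,0,50],
    [0.0037,0,0.0145,0,0,0,50],
    [0.005,0,0.0194,0,0,0,50],
    [0.0062,0,0.0242,0,0,0,50],
    [0.0075,0,0.029,0,0,0,50],
    [0.0075,0,0.029,0,0,0,50],
    [0.0075,0,0.029,0,0,0,50],
    [0.0075,0,0.029,0,0,0,50],
    [-0.03,0,-0.06,0,0,0,50],
    [-0.03,0,-0.12,0,0,0,50],
    [-0.03,0,-0.17,0,0,0,50],
    [-0.03,0,-0.17,0,0,0,50],
    [-0.03,0,-0.17,0,0,0,50],
  ],
)

```text
time: 11.4
tool_pos: [0.3705, -0.0706, 0.0617]
tcp_rot: [0.004, 1.332, 0.004]
wrist_force: [-0.2, -0.5, 0.5]
width: 0.499
```

Run:
```python
from h import *
import cv2
s=monitor.read_state();print(np.round(s['tool_pos'],4),s['wrist_force'])
a=imaging.read_camera("top")[120:220,200:325];b=imaging.read_camera("scene")[140:270,190:350]
r=lambda i,w:cv2.resize(i,(w,320),interpolation=cv2.INTER_CUBIC)
cv2.imwrite("pics/c8.png",np.hstack([r(a,400),r(b,394)]))
for h in(.07,.1): print(h,row([.5,-.073,h],0,s))
```

```text
[ 0.3705 -0.0706  0.0617] [-0.22463068 -0.51396009  0.50668887]
0.07 [0.0226, -0.0024, 0.1277, -0.0001, 0.2393, -0.0053]
0.1 [-0.0065, -0.0023, 0.1348, -0.0001, 0.2393, -0.0053]
```

View pics/c8.png

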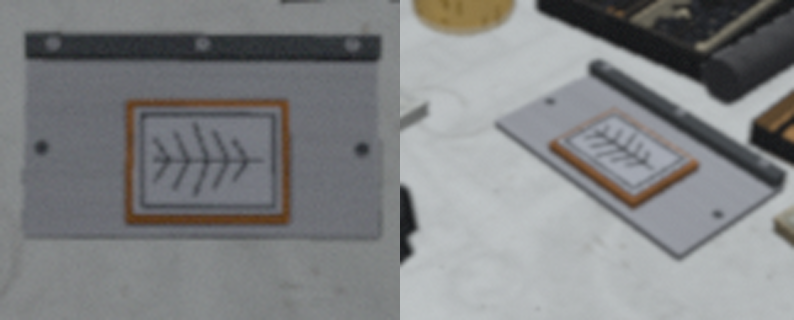

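The block has flipped onto the bed with the metal face up. Its near edge is about 12 mm past the bed's edge, and it sits roughly 20 mm short of the fence. Next I'll push it to the fence.

Run:
```python
from h import *
f=lambda u,v,z:np.round(pix("top",u/3.2+200-.35,v/3.2+120-.35,z)[:2],4)
print(f(126,223,.02),f(288,223,.02),f(126,102,.02),f(288,100,.02))
s=monitor.read_state()
print(row([.545,-.077,.05],0,s))
```

```text
[ 0.5823 -0.0194] [ 0.5826 -0.1266] [ 0.6639 -0.0188] [ 0.6656 -0.1272]
[0.0568, -0.0043, 0.1578, -0.0003, 0.2493, -0.0021]
```

Call:
jog_arm(
  rows=[
    [-0.01,0,0.03,0,0.1,0,50],
    [0,0,0.08,0,0.2,0,50],
    [0.03,0,0.12,0,0.249,-0.002,50],
    [0.0568,-0.001,0.1578,0,0.249,-0.002,50],
    [0.0568,-0.001,0.1578,0,0.249,-0.002,50],
    [0.0568,-0.001,0.1578,0,0.249,-0.002,50],
    [0.0568,-0.001,0.1578,0,0.249,-0.002,50],
  ],
)

```text
time: 12.2
tool_pos: [0.5451, -0.0736, 0.0502]
tcp_rot: [0.0, 1.57, -0.0]
wrist_force: [-0.3, 0.4, -0.4]
width: 0.5
```

Call:
jog_arm(
  rows=[
    [0.02,0,0,0,0,0,50],
    [0.034,0,0,0,0,0,50],
    [0.037,0,0.003,0,0,0,50],
    [0.037,0,0.01,0,0,0,50],
    [0.037,0,0.017,0,0,0,50],
    [0.037,0,0.023,0,0,0,50],
    [0.037,0,0.028,0,0,0,50],
    [0.037,0,0.033,0,0,0,50],
    [0.037,0,0.037,0,0,0,50],
    [0.037,0,0.041,0,0,0,50],
    [0.037,0,0.045,0,0,0,50],
    [0.037,0,0.045,0,0,0,50],
  ],
)

```text
time: 13.4
tool_pos: [0.591, -0.0737, 0.0133]
tcp_rot: [0.0, 1.569, -0.0]
wrist_force: [0.4, 0.3, -0.4]
width: 0.497
```

Call:
jog_arm(
  rows=[
    [0,0,0.002,0,0,0,50],
    [0,0,0.004,0,0,0,50],
    [0,0,0.006,0,0,0,50],
    [0,0,0.008,0,0,0,50],
    [0,0,0.01,0,0,0,50],
    [0,0,0.011,0,0,0,50],
    [0,0,0.011,0,0,0,50],
  ],
)

```text
time: 14.1
tool_pos: [0.5985, -0.0735, 0.0127]
tcp_rot: [0.001, 1.577, 0.0]
wrist_force: [-10.5, 0.5, 6.9]
width: 0.498
```

Contact with the fence came at TCP x=0.5985, against a predicted 0.598, with 10.5 N. I'll press once more, back straight off and look.

Call:
jog_arm(
  rows=[
    [0,0,0.005,0,0,0,50],
    [0,0,0.005,0,0,0,50],
    [0,0,0.001,0,0,0,50],
    [-0.001,0,-0.004,0,0,0,50],
    [-0.002,0,-0.02,0,0,0,50],
    [-0.02,0,-0.05,0,0,0,50],
    [-0.06,0,-0.09,0,0,0,50],
    [-0.1,0,-0.13,0,0,0,50],
    [-0.1,0,-0.17,0,0,0,50],
    [-0.1,0,-0.2,0,0,0,50],
    [-0.1,0,-0.2,0,0,0,50],
    [-0.1,0,-0.2,0,0,0,50],
  ],
)

```text
time: 15.3
tool_pos: [0.3999, -0.0737, 0.1147]
tcp_rot: [0.0, 1.574, -0.0]
wrist_force: [0.8, -0.7, -0.8]
width: 0.499
```

Run:
```python
from h import *
import cv2
s=monitor.read_state();print(np.round(s['tool_pos'],4),s['wrist_force'])
t=imaging.read_camera("top");c=imaging.read_camera("scene")
r=lambda i,w:cv2.resize(i,(w,320),interpolation=cv2.INTER_CUBIC)
cv2.imwrite("pics/c9.png",np.vstack([np.hstack([r(t[120:200,210:310],400),r(c[130:260,210:370],394)]),cv2.resize(t[110:260,140:380],(794,280))]))
```

```text
[ 0.3999 -0.0737  0.1147] [ 0.79288168 -0.7147088  -0.75903947]
```

View pics/c9.png

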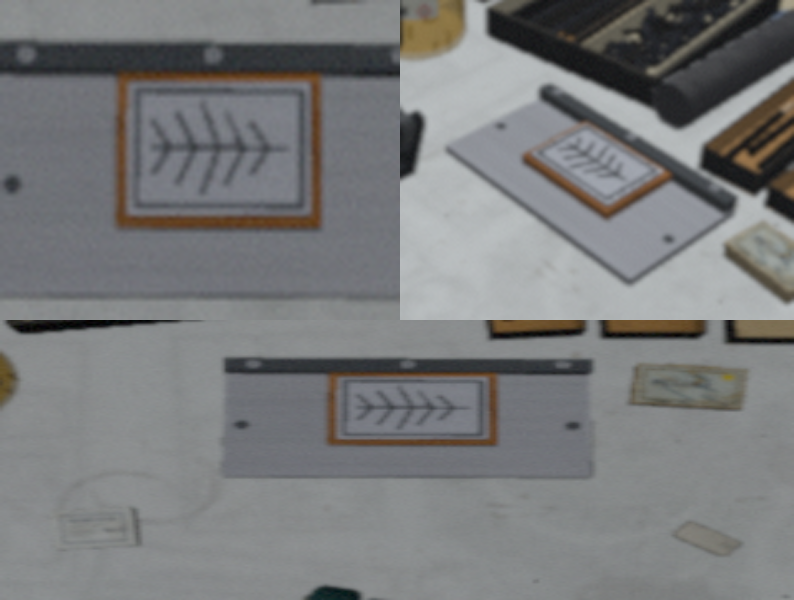

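The block's far long side meets the fence along its whole length (row 74 of the crop, columns 118-320). It is face up, the eraser, tin and pack haven't moved, and the robot is clear. Handing it in.

```bash
python3 -c "
from workcell import finish_job
print(finish_job())"
```

```text
the job is handed in; nothing more can be done
None
```

The printing block is face up on the bed with its long side against the fence, and the job was handed in at about 15 s of the 58 s allowed.

- **How it was done:** With two fingertips I pushed the block flush against the bed's near edge. I pressed it there with about 10 N and drew its near side up by friction along an arc. Then I tipped it over onto the bed and pushed it back to the fence. I never gripped it.
- **Last checks:** It met the fence at x = 0.5985 m with 10.5 N, against about 0.598 m predicted. The final top and scene pictures show no visible gap along the fence. The eraser, tin and crayon pack are where they started, and the robot is clear with about zero wrist force.
- **Forces:** The highest I read was about 18 N at the wrist. That was at the end of a move; forces within moves were not logged.
- **Brief loss of contact force:** The reading dropped to about zero partway up, at roughly 60°. A picture showed the block still resting on the fingers, and I carried on.

No check failed.

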